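# Feed a tip box down the loading lane

### The job

Push the closed blue pipette-tip box with your fingers: nudge it from its place on the loading plate square into line with the lane, then push it end-on down between the two blue guide rails until it is fully home, flush against the end stop, and take the hand away. The rails have just been aligned, so neither the box nor the robot may touch either of them. Only push the box: keep it flat on the plate, never grip, straddle or lift it, and leave the vials and the other things where they stand.

Things in the scene. Friction and masses are not known exactly. Their poses are not given: they have to be found in the camera images.
- tip_box: Closed tip box, blue base, clear lid, loose, ~0.15 kg. Origin: middle of underside; y along its 122 mm length (lid ends y=+-61, base +-60), z up. Base x=-40..42, 0-36 mm up; lid x=-42..43, 37-62 mm up. Flat hinge side (+x) faces the robot; a 24 mm wide clasp stands 3 mm out of the -x side, 40 mm up. In line, its axes are half a turn from the lane's: its y points away from the stop, its x is lane -x.
- box_top (a point): Centre of the box's lid, 62 mm above its underside. The box starts on the plate before the lane's mouth, 25 to 45 mm off the lane's centre line towards the robot, and up to 0.2 rad out of line.
- lane: Fixed aluminium plate, 4 mm thick, with two rails and a stop; yaw varies +-0.2 rad. Origin: on the worktop under the plate, on the lane's centre line, at the mouth (where the rails begin). y runs along the lane to the stop (robot's left), x across it away from the robot, z up. Open loading area: y=-200..0, x=-145..70 mm, two thin blue lines at x=+-50. Further on the plate spans x=+-120, y up to 262 mm.
- stop_face (a point): Middle of the flat rubber front of the grey end stop, 240 mm along the lane from its mouth and 30 mm above the worktop; rubber 8 to 52 mm above the worktop. With the box home its origin lies 61 mm before this point: at x = 0, y = 179, z = 4 mm in the lane's frame.
- near_rail: Blue guide rail on the robot's side, 12 wide x 240 long x 30 mm high on the plate (top 34 mm above the worktop); origin at the middle of its mouth end, on the plate; runs along its +y. Fixed to the lane at x = -56 mm; inner face at x = -50 mm, so the two rails are 100 mm apart inside. Must not be touched.
- far_rail: Blue guide rail on the side away from the robot, 12 wide x 240 long x 30 mm high on the plate; origin at the middle of its mouth end, on the plate; runs along its +y. Fixed to the lane at x = +56 mm; inner face at x = +50 mm. Must not be touched.
- vial_pink: Bystander: small round screw-cap vial, 25 mm across, 48 mm tall, pink cap, standing loose on the lane's plate outside the near rail, near the end stop. Origin: centre of its underside.
- vial_blue: Bystander: small round screw-cap vial, 25 mm across, 48 mm tall, blue cap, standing loose on the lane's plate outside the far rail, near the end stop. Origin: centre of its underside.
- vial_green: Bystander: small round screw-cap vial, 25 mm across, 48 mm tall, green cap, standing loose on the lane's plate outside the far rail, near the end stop. Origin: centre of its underside.
- timer: Bystander: white kitchen-type timer, 64 x 64 x 18 mm, lying on the worktop to the left. Origin: centre of its underside.
- white_vial: Bystander: white vial with pink cap, 33 mm across, 70 mm tall, at the back of the worktop. Origin: centre of its underside.
- brown_vial: Bystander: brown vial with blue cap, 33 mm across, 70 mm tall, at the back right of the worktop. Origin: centre of its underside.
Things that resemble listed ones, but are neither listed nor needed, are in the scene too. What is shaped like the tip_box but orange is not meant.

How it is judged:
By the outcome, as a careful person would: the job done as asked, in the order asked, and still so for the second after the job is handed in, with the robot touching nothing.
It also fails if it takes over 54 s, if anything falls off the work surface, if the arm or the gripper's body presses on something with over 40 N, if the wrist force passes 120 N, or if a joint passes its speed limit or range.

### The arm

A 6-joint arm with a two-finger parallel gripper is mounted at the origin on a cart in front of the work surface, level with it; the furniture and walls round the work are solid. World frame = base frame: x ahead of the robot, y to its left, z up, the work surface at z = 0. Lengths are in m, angles in rad, forces in N, time in s.
With the tool pointing down it reaches from about 0.35 to 0.85 m from the base axis. Payload 8.1 kg.
Tool frame: the origin (TCP) lies between the finger pads; the fingertips stand 11 mm ahead of it and the grasp point (between the pads) lies 8 mm behind it; z points along the fingers, y is the line along which they close (so a half turn about z gives the same grasp; the last joint's range is limited). The gripper opens to 93 mm and grips with 3 to 60 N. Pads are 15 mm wide; open, the fingers measure 128 mm over their backs; the gripper's body (75 mm by 188 mm) begins 65 mm behind the grasp point.
Start: joints at [-1.343, 0.13, 1.488, -0, 1.523, -0.085], TCP at [0.185, -0.571, 0.23] pointing down, gripper open.
Joint ranges: [-2.96, 2.96], [-0.89, 2.26], [0.02, 2.5], [-1.34, 4.48], [0, 2.73], [-2.66, 2.66]. Speed limits (rad/s): [2.39, 2.39, 2.79, 3.14, 3.14, 3.14].

### API

Orientations are given as a rotation vector (axis times angle).
In Python, from cell import telemetry, grab_frame, camera_params, close_job gives the robot as it stands.
- The arm moves only by the shell command python3 -m pendant 'ROWS' [FORCE]. ROWS is JSON, a list of rows, each a list of 7 numbers: the turn, a rotation vector about the tool's x, y, z in rad, then the shift along the tool's x, y, z in m, then the opening, from 0 (shut) to 1 (fully open). In form: [[rx, ry, rz, x, y, z, grip], ...]. A call has 1 to 10 rows; each row shifts and turns the commanded pose from where the row before left it, along the tool's axes as they then stand; what a row does not reach is not made up. A row lasts 1/12 s, in which the tool goes at most 41.7 mm and 7.16 degrees, less where a joint would pass 70% of its speed; a pose out of reach is approached as far as the arm can. A call with a gripper value outside its range is refused whole. The fingers move at their own pace and stop on an object; FORCE is the grip in N (left out, the last holds). Time passes only in rows, so rows that do not move let the fingers close. It gives the time, the measured TCP pose, the force, the opening and the grip force at its end, in the units of the state.
- telemetry.observe(): the state, without advancing time (a new reading comes with each control period).
- grab_frame(name): name is "scene" or "side" or "wrist"; returns (picture, depth): 420x560x3 uint8, red, green, blue; 420x560 float32, m along the optical axis (not along the pixel's ray), 0 where there is no reading.
- camera_params(name): a dict with "camera_matrix" (3x3 intrinsics, pixels), "position" and "rotation" of the camera in the world; the wrist camera has in their place "T_tool_cam" (4x4, takes a point from camera to tool coordinates, whose origin is the TCP and whose axes are the flange's). Camera axes: x right, y down, z forward; pixel columns grow to the right and rows downward; lengths in m; the calibration is good to about 2 mm. A picture is of the moment at which its call begins: read the wrist's pose just before it. camera_params takes no time and is no camera call.
- close_job(): hands the job in; it is judged then, once.
The state is a dict: "time_s": time; "qpos": joint angles; "joint_velocities": joint speeds; "tau": joint torques, N m; "tcp_pos": TCP position; "ee_rot": TCP orientation; "contact_force": force on the tool from outside, world axes, zero at the start; "torque": the same for the moment, N m; "grip_width": finger opening in m; "gripper_force": force on a finger pad.
Only numpy, scipy, OpenCV 4.12 (cv2) and the standard library are available. Lean on these libraries where they do the work, as an engineer would, in place of code of your own. Each camera call takes 0.05 s, during which the arm holds its last target. There are 200 camera calls.

## Working session

There is one attempt and no reset: what is moved stays moved. The work goes in short steps, Python scripts to look and compute and a shell command to move; the robot and the scene stay as the last step left them, time stands still between calls to the robot, and variables do not carry over. Pictures are saved under pics/ and viewed, at most 10 in all, crops included, and the job is handed in when it is done.

```bash
mkdir -p pics; ls; python3 - <<'E'
from cell import telemetry, grab_frame, camera_params
import cv2,numpy as np
np.set_printoptions(precision=4,suppress=True)
print(telemetry.observe())
for n in ("scene","side"):
    p,d=grab_frame(n); cv2.imwrite(f"pics/{n}0.png",p[:,:,::-1]); np.savez(f"{n}0.npz",p=p,d=d); print(n,camera_params(n))
print(camera_params("wrist"))
E
```

```text
pics
{'time_s': 0.0, 'qpos': array([-1.3434,  0.1312,  1.4893, -0.    ,  1.523 , -0.0854]), 'joint_velocities': array([-0.0012, -0.0011, -0.0017,  0.0001, -0.0005, -0.0006]), 'tau': array([ -0.0018, -55.9852, -49.1758,   0.0768,   0.0353,  -0.0002]), 'tcp_pos': array([ 0.1845, -0.5704,  0.2286]), 'ee_rot': array([-3.1014, -0.4891,  0.0003]), 'contact_force': array([-0.018 , -0.7237, -0.1001]), 'torque': array([-0.0054,  0.0357, -0.0064]), 'gripper_force': 0.0, 'grip_width': 0.09273633636096959}
scene {'camera_matrix': array([[536.1143,   0.    , 278.1725],
       [  0.    , 536.1143, 206.7818],
       [  0.    ,   0.    ,   1.    ]]), 'position': array([0.0923, 1.1574, 1.3428]), 'rotation': array([-0.5698,  2.7383, -1.0411])}
side {'camera_matrix': array([[395.3936,   0.    , 277.073 ],
       [  0.    , 395.3936, 214.6738],
       [  0.    ,   0.    ,   1.    ]]), 'position': array([ 0.2372, -0.5262,  0.6836]), 'rotation': array([-2.2241,  0.5121, -0.2426])}
{'camera_matrix': array([[321.5887,   0.    , 278.9654],
       [  0.    , 321.5887, 214.2192],
       [  0.    ,   0.    ,   1.    ]]), 'T_tool_cam': array([[-0.0003, -0.9579, -0.2872,  0.0791],
       [ 1.    , -0.0001, -0.0006,  0.0004],
       [ 0.0005, -0.2872,  0.9579, -0.154 ],
       [ 0.    ,  0.    ,  0.    ,  1.    ]])}
```

View pics/scene0.png

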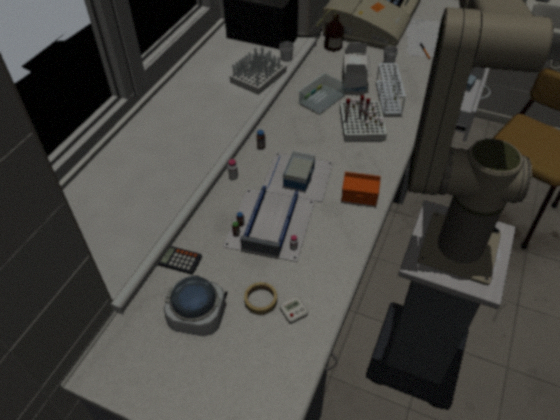

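View pics/side0.png

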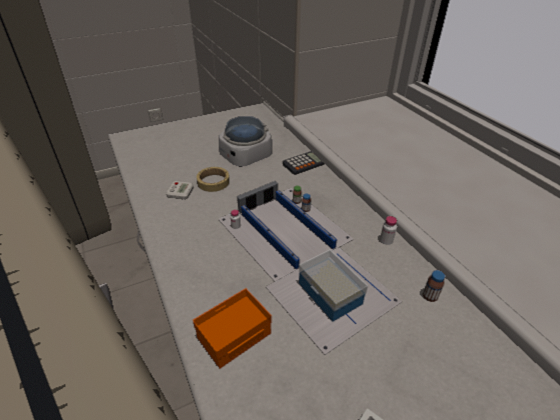

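The side view shows the blue tip box with its clear lid at (332,283), the rails from (270,235) to (305,218), the stop at (258,195), and the orange lookalike at (233,325). In the scene view the box is at (298,170) and the orange one at (361,188). The blue box standing before the lane's mouth is the one meant. The enlarged crop below is to confirm it.

```bash
cat > h.py <<'E'
import cv2,numpy as np
from scipy.spatial.transform import Rotation as R
from cell import telemetry, grab_frame, camera_params
np.set_printoptions(precision=4,suppress=True)
def cam(n,st=None):
    c=camera_params(n);K=c["camera_matrix"]
    if n=="wrist":
        T=np.eye(4);T[:3,:3]=R.from_rotvec(st["ee_rot"]).as_matrix();T[:3,3]=st["tcp_pos"];T=T@c["T_tool_cam"];return K,T[:3,:3],T[:3,3]
    r=np.array(c["rotation"]);r=R.from_rotvec(r).as_matrix() if r.size==3 else r
    return K,r,np.array(c["position"])
def rays(uv,C):
    K,r,t=C;uv=np.atleast_2d(uv).astype(float)
    return np.c_[(uv[:,0]-K[0,2])/K[0,0],(uv[:,1]-K[1,2])/K[1,1],np.ones(len(uv))]@r.T
def plane(uv,z,C):
    d=rays(uv,C);return C[2]+d*((z-C[2][2])/d[:,2])[:,None]
def cloud(d,C):
    v,u=np.mgrid[:d.shape[0],:d.shape[1]];uv=np.c_[u.ravel(),v.ravel()]
    return (C[2]+rays(uv,C)*d.ravel()[:,None]).reshape(*d.shape,3)
E
python3 - <<'E'
from h import *
f=np.load("side0.npz");p,d=f["p"],f["d"];C=cam("side");P=cloud(d,C)
hsv=cv2.cvtColor(p,cv2.COLOR_RGB2HSV)
m=((hsv[...,0]>100)&(hsv[...,0]<130)&(hsv[...,1]>110)&(hsv[...,2]>35)&(d>0)).astype(np.uint8)
n,l,s,c=cv2.connectedComponentsWithStats(m)
for i in range(1,n):
    if s[i,4]>60:
        q=P[l==i];print(i,s[i],q.min(0),q.max(0))
        t=q[(q[:,2]>.028)&(q[:,2]<.04)]
        if len(t)>20:
            r=cv2.minAreaRect((t[:,:2]*1000).astype(np.float32));print(len(t),r,cv2.boxPoints(r).round(1).tolist())
# lid top
u=P[200:340,270:400].reshape(-1,3);t=u[(u[:,2]>.056)&(u[:,2]<.08)]
print(len(t),np.percentile(t[:,2],[5,50,95]));r=cv2.minAreaRect((t[:,:2]*1000).astype(np.float32));print(r,cv2.boxPoints(r))
print("plate z",P[300,290],P[250,250])
a=cv2.resize(p[170:350,190:410],None,fx=3.3,fy=3.3,interpolation=cv2.INTER_CUBIC);a=np.clip(a*1.6,0,255).astype(np.uint8);cv2.imwrite("pics/crop1.png",a[:600,:,::-1])
E
```

```text
1 [276 191  60  57 492] [0.6169 0.0215 0.0058] [0.6627 0.2621 0.0378]
164 ((637.9026489257812, 142.1268768310547), (7.065097332000732, 242.27479553222656), 9.67065143585205) [[614.0999755859375, 260.8999938964844], [654.7999877929688, 22.100000381469727], [661.7000122070312, 23.299999237060547], [621.0, 262.1000061035156]]
4 [241 206  58  63 440] [0.5075 0.0027 0.007 ] [0.5525 0.2471 0.0377]
164 ((527.13330078125, 121.72791290283203), (8.473058700561523, 240.59144592285156), 10.104682922363281) [[501.8999938964844, 239.39999389648438], [544.0999755859375, 2.5999999046325684], [552.4000244140625, 4.0], [510.20001220703125, 240.89999389648438]]
6 [432 271  12  11 107] [ 0.7599 -0.199   0.0622] [ 0.7822 -0.1763  0.0736]
7 [299 274  65  47 575] [ 0.5323 -0.1567  0.0027] [ 0.6236 -0.0334  0.0401]
175 ((553.7154541015625, -110.06232452392578), (66.14305114746094, 139.95298767089844), 39.72490692138672) [[483.6000061035156, -77.4000015258789], [573.0, -185.0], [623.9000244140625, -142.6999969482422], [534.4000244140625, -35.099998474121094]]
2156 [0.0599 0.0661 0.0684]
((617.9199829101562, -82.62457275390625), (399.1745910644531, 125.75430297851562), 8.59754753112793) [[ 411.1758  -50.2909]
 [ 429.9752 -174.6321]
 [ 824.6642 -114.9583]
 [ 805.8647    9.3829]]
plate z [ 0.495  -0.0658  0.0027] [0.4758 0.1062 0.0056]
```

View pics/crop1.png

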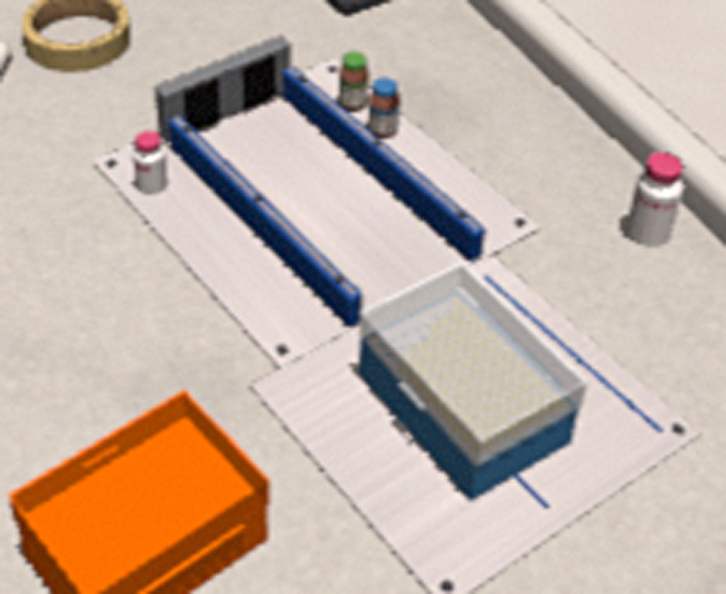

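The enlarged crop confirms it: blue base with a clear lid, and its near end touching no rail. The orange box is the decoy. Next I move the wrist camera over the work for a closer measurement.

```bash

python3 -m pendant '[[0,0,0,0.0276,-0.0253,0,0.5],[0,0,0,0.0276,-0.0253,0,0.5],[0,0,0,0.0276,-0.0253,0,0.5],[0,0,0,0.0276,-0.0253,0,0.5],[0,0,0,0.0276,-0.0253,0,0.5],[0,0,0,0.0276,-0.0253,0,0.5],[0,0,0,0.0276,-0.0253,0,0.5],[0,0,0,0.0276,-0.0253,0,0.5],[0,0,0,0.0276,-0.0253,0,0.5],[0,0,0,0.0276,-0.0253,0,0.5]]'
python3 -m pendant '[[0,0,0,0.0276,-0.0253,0,0.5],[0,0,0,0.0276,-0.0253,0,0.5],[0,0,0,0.0276,-0.0253,0,0.5],[0,0,0,0.0276,-0.0253,0,0.5],[0,0,0,0.0276,-0.0253,0,0.5],[0,0,0,0.0276,-0.0253,0,0.5],[0,0,0.07,0,0,-0.01,0.5],[0,0,0.07,0,0,-0.01,0.5],[0,0,0,0,0,0,0.5],[0,0,0,0,0,0,0.5]]'
python3 - <<'E'
from h import *
st=telemetry.observe();p,d=grab_frame("wrist");np.savez("w1.npz",p=p,d=d,**{k:st[k] for k in("tcp_pos","ee_rot")})
print(st["time_s"],st["tcp_pos"],st["ee_rot"])
cv2.imwrite("pics/w1.png",np.clip(p[:,:,::-1]*1.5,0,255).astype(np.uint8))
C=cam("side");c=np.array([[362,318],[463,268],[583,385],[486,450]])/3.3+[190,170]
q=plane(c,.066,C);print(q,q.mean(0))
E
```

```text
time_s: 0.93
tcp_pos: [0.3697, -0.2434, 0.2294]
ee_rot: [-3.103, -0.489, 0.0]
contact_force: [0.6, 0.3, -0.0]
grip_width: 0.0468
gripper_force: 0.0
time_s: 1.77
tcp_pos: [0.4805, -0.0498, 0.2497]
ee_rot: [3.129, 0.275, 0.001]
contact_force: [-0.9, 0.3, -0.6]
grip_width: 0.0466
gripper_force: 0.0
1.7667 [ 0.4805 -0.0498  0.2497] [3.1293 0.2748 0.0009]
[[ 0.5296 -0.04    0.066 ]
 [ 0.6111 -0.03    0.066 ]
 [ 0.6239 -0.1462  0.066 ]
 [ 0.545  -0.1612  0.066 ]] [ 0.5774 -0.0944  0.066 ]
```

View pics/w1.png

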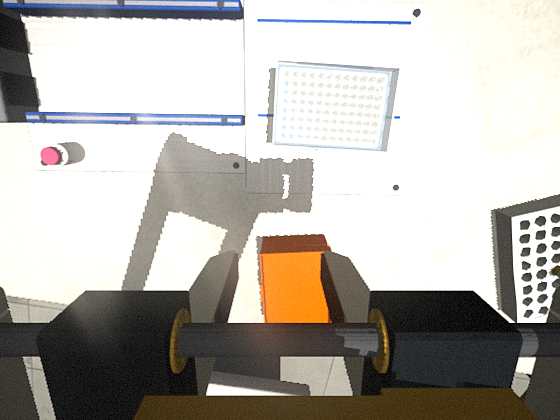

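The wrist view shows the lid at corners of about (280,62), (398,69), (387,150) and (274,142), and the rail mouths at (243,8) and (244,120). The orange lookalike is at (295,290), near the fingers. I'll measure each of these.

```bash
python3 - <<'E'
from h import *
f=np.load("w1.npz");p,d=f["p"],f["d"];C=cam("wrist",f);P=cloud(d,C)
hsv=cv2.cvtColor(p,cv2.COLOR_RGB2HSV)
m=((hsv[...,0]>100)&(hsv[...,0]<130)&(hsv[...,1]>120)&(hsv[...,2]>35)).astype(np.uint8)
n,l,s,c=cv2.connectedComponentsWithStats(m)
for i in range(1,n):
    if s[i,4]>60:
        v,u=np.where(l==i);q=P[l==i];print(s[i],"z",np.percentile(q[:,2],[5,50,95]))
        z=.034 if s[i,3]*1>9 and s[i,0]<230 else .004
        w=plane(np.c_[u,v],z,C);r=cv2.minAreaRect((w[:,:2]*1000).astype(np.float32));print(z,r,cv2.boxPoints(r).round(1).tolist())
        lx,ly,x0,y0=cv2.fitLine(w[:,:2].astype(np.float32),cv2.DIST_HUBER,0,.01,.01).ravel();print("yaw",np.arctan2(-lx*np.sign(ly),abs(ly)),x0,y0)
for nm,lo,hi,a in(("lid",.055,.075,(40,180,255,420)),("orange",.02,.09,(180,300,250,340))):
    q=P[a[0]:a[1],a[2]:a[3]];t=q[(q[...,2]>lo)&(q[...,2]<hi)];print(nm,len(t),np.percentile(t[:,2],[5,50,95]))
    r=cv2.minAreaRect((t[:,:2]*1000).astype(np.float32));print(r,cv2.boxPoints(r).round(1).tolist(), t[:,0].max())
w=plane([[280,62],[398,69],[387,150],[274,142]],.066,C);print(w,w.mean(0))
print("plate",P[100,150],P[170,350])
g=np.clip(p[40:170,240:420]*1.3,0,255).astype(np.uint8);cv2.imwrite("pics/w1c.png",cv2.resize(g,None,fx=4.4,fy=4.4,interpolation=cv2.INTER_CUBIC)[:,:,::-1])
E
```

```text
[156   0  63   1  63] z [0.0319 0.0331 0.0347]
0.004 ((661.4537963867188, 82.82167053222656), (5.888938903808594e-05, 67.0698471069336), 10.021003723144531) [[655.5999755859375, 115.80000305175781], [667.2999877929688, 49.79999923706055], [667.2999877929688, 49.79999923706055], [655.5999755859375, 115.80000305175781]]
yaw 0.17489941 0.6606255 0.087508604
[  3   0 238  11 969] z [0.0313 0.0328 0.0342]
0.034 ((637.8908081054688, 138.2228546142578), (8.775871276855469, 238.13272094726562), 10.021204948425293) [[612.9000244140625, 254.6999969482422], [654.2999877929688, 20.200000762939453], [662.9000244140625, 21.700000762939453], [621.5, 256.20001220703125]]
yaw 0.16326351 0.63608825 0.1404349
[258  19 153   5 342] z [0.0018 0.0032 0.0045]
0.004 ((669.460205078125, -78.3704605102539), (2.1866836547851562, 167.37010192871094), 9.18482494354248) [[655.0, 4.099999904632568], [681.7000122070312, -161.1999969482422], [683.9000244140625, -160.8000030517578], [657.2000122070312, 4.400000095367432]]
yaw 0.15938683 0.66964006 -0.079330124
[ 25 112  45   3 114] z [0.0315 0.033  0.034 ]
0.004 ((51
[... 2041 characters left out ...]
28), 6.621914386749268) [[529.4000244140625, -33.099998474121094], [543.4000244140625, -154.1999969482422], [626.9000244140625, -144.5], [612.9000244140625, -23.399999618530273]] 0.6263822473369859
orange 3638 [0.0296 0.0606 0.0619]
((380.5604248046875, -86.06967163085938), (70.66817474365234, 87.87937927246094), 12.920977592468262) [[336.29998779296875, -51.099998474121094], [355.8999938964844, -136.8000030517578], [424.79998779296875, -121.0], [405.20001220703125, -35.29999923706055]] 0.4237932216431006
[[ 0.6093 -0.0284  0.066 ]
 [ 0.623  -0.1417  0.066 ]
 [ 0.5466 -0.152   0.066 ]
 [ 0.5342 -0.0355  0.066 ]] [ 0.5783 -0.0894  0.066 ]
plate [0.5519 0.1159 0.0042] [ 0.5127 -0.1341  0.005 ]
```

View pics/w1c.png

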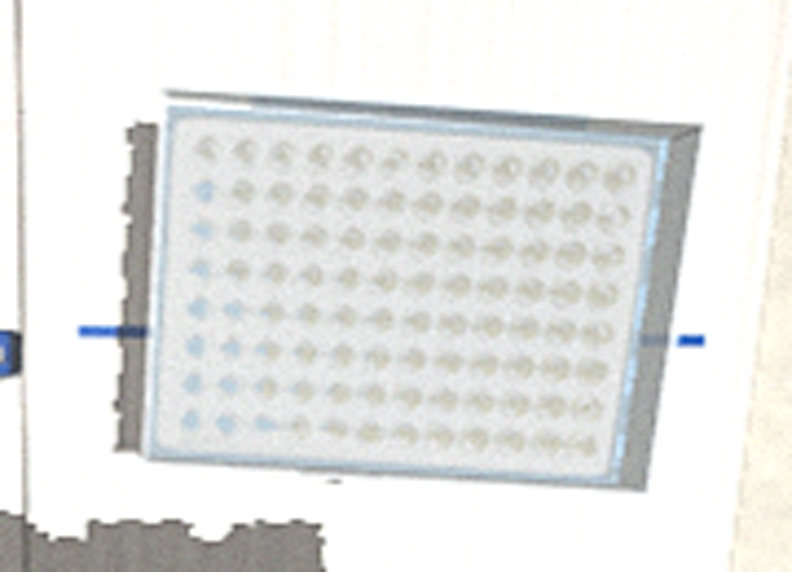

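```bash
cat >> h.py <<'E'
# lane frame (world): yaw, origin
E
python3 - <<'E'
from h import *
f=np.load("w1.npz");C=cam("wrist",f)
a=plane([[47,117.5],[216,119.7]],.034,C);b=plane([[257.7,115.2],[400.2,117.5]],.004,C);e=plane([[244,115],[244,125]],.034,C)
for q in(a,b):print(q[:,:2],np.arctan2(*( (q[0]-q[1])[:2]*[-1,1])))
print("mouth near",e)
Y=.170;ex=np.array([np.cos(Y),np.sin(Y)]);ey=np.array([-ex[1],ex[0]])
print("near rail x:",a[:,:2]@ex,"near line x:",b[:,:2]@ex,"farline",np.array([[.6561,.0043],[.6828,-.161]])@ex,"far rail",np.array([[.6586,.021],[.6172,.2555]])@ex, "mouth y",e[:,:2]@ey)
print("side rails",np.array([[.6582,.0227],[.6175,.2615],[.5482,.0033],[.506,.240]])@np.c_[ex,ey])
print("box",np.array([.5782,-.0888])@np.c_[ex,ey])
E
```

```text
[[0.5144 0.2152]
 [0.5445 0.0316]] 0.16244305941109538
[[ 0.5571 -0.011 ]
 [ 0.584  -0.1784]] 0.1595094831016064
mouth near [[0.5548 0.0019 0.034 ]
 [0.5443 0.0004 0.034 ]]
near rail x: [0.5434 0.542 ] near line x: [0.5472 0.5454] farline [0.6474 0.6457] far rail [0.6527 0.6515] mouth y [-0.0919 -0.0917]
side rails [[ 0.6526 -0.089 ]
 [ 0.6528  0.1533]
 [ 0.5409 -0.0895]
 [ 0.5393  0.1509]]
box [ 0.5548 -0.1853]
```

```bash

python3 -m pendant '[[0,0,0.008,0,0.028,0,0.5],[0,0,0,0,0.028,0,0.5],[0,0,0,0,0,0.0356,0.5],[0,0,0,0,0,0.0356,0.5],[0,0,0,0,0,0.0356,0.5],[0,0,0,0,0,0.0356,0.5],[0,0,0,0,0,0.0356,0.5],[0,0,0,0,0,0.0356,0.5],[0,0,0,0.01,0,0,0.5],[0,0,0,0.01,0,0,0.5]]'
python3 -m pendant '[[0,0,0,0.01,0,0,0.5],[0,0,0,0.005,0,0,0.5],[0,0,0,0.005,0,0,0.5],[0,0,0,0.005,0,0,0.5],[0,0,0,0.005,0,0,0.5],[0,0,0,0.005,0,0,0.5],[0,0,0,0.005,0,0,0.5],[0,0,0,0.005,0,0,0.5],[0,0,0,0.005,0,0,0.5],[0,0,0,0,0,0,0.5]]'
cat >> h.py <<'E'
Y=.168;EX=np.array([np.cos(Y),np.sin(Y)]);EY=np.array([-EX[1],EX[0]]);O=.597*np.array([np.cos(.17),np.sin(.17)])-.0905*np.array([-np.sin(.17),np.cos(.17)])
def lane(q): q=np.atleast_2d(q)[:,:2]-O;return np.c_[q@EX,q@EY]*1000
def look(n,tag,lo=.055,hi=.075):
    st=telemetry.observe();p,d=grab_frame(n);C=cam(n,st);P=cloud(d,C);cv2.imwrite(f"pics/{tag}.png",p[:,:,::-1]);np.savez(tag+".npz",p=p,d=d,tcp_pos=st["tcp_pos"],ee_rot=st["ee_rot"])
    print("t",st["time_s"],"tcp lane",lane(st["tcp_pos"]),st["tcp_pos"][2],"yaw",R.from_rotvec(st["ee_rot"]).as_matrix()[:2,0],"F",st["contact_force"])
    return p,d,C,P,st
E
python3 - <<'E'
from h import *
for n,t in(("wrist","w2"),("side","s2"),("scene","c2")):
    p,d,C,P,st=look(n,t)
    L=np.dstack([lane(P.reshape(-1,3)).reshape(*d.shape,2),P[...,2]*1000])
    m=((L[...,0]>-100)&(L[...,0]<70)&(L[...,1]>-200)&(L[...,1]<10)&(L[...,2]>54)&(L[...,2]<74)&(d>0)).astype(np.uint8)
    k,l,s,c=cv2.connectedComponentsWithStats(cv2.morphologyEx(m,cv2.MORPH_OPEN,np.ones((3,3))))
    for i in range(1,k):
        if s[i,4]>100: r=cv2.minAreaRect(L[l==i][:,:2].astype(np.float32));print(n,s[i,4],r)
E
```

```text
time_s: 2.65
tcp_pos: [0.5053, -0.1014, 0.0315]
ee_rot: [-3.128, -0.259, 0.012]
contact_force: [-0.0, -0.5, 1.1]
grip_width: 0.0464
gripper_force: 0.0
time_s: 3.48
tcp_pos: [0.5598, -0.0934, 0.0363]
ee_rot: [3.131, 0.259, 0.001]
contact_force: [0.9, -0.8, 0.1]
grip_width: 0.0466
gripper_force: 0.0
t 3.4833 tcp lane [[-60.883  -96.3936]] 0.0362902480862031 yaw [0.9864 0.1644] F [ 0.8646 -0.7872  0.0877]
wrist 63937 ((-18.872859954833984, -93.21454620361328), (122.34442138671875, 101.18810272216797), 89.95977020263672)
t 3.5333 tcp lane [[-61.3091 -96.3651]] 0.036202095856612354 yaw [0.9864 0.1645] F [-0.7926 -0.7026  1.0614]
t 3.5833 tcp lane [[-61.6725 -96.3506]] 0.036112835782482144 yaw [0.9864 0.1643] F [ 0.0025  0.0539 -0.5873]
scene 383 ((-9.82965087890625, -94.30534362792969), (83.52497863769531, 132.8094024658203), 1.3631916046142578)
```

```bash

python3 -m pendant '[[0,0,0,0.005,0,0,0.5],[0,0,0,0.003,0,0,0.5],[0,0,0,0.002,0,0,0.5],[0,0,0,0,0,0,0.5],[0,0,0,0,0,0,0.5],[0,0,0,-0.02,0,0,0.5],[0,0,0,-0.02,0,-0.03,0.5],[0,0,0,0,0,-0.04,0.5],[0,0,0,0,0,-0.04,0.5],[0,0,0,0,0,-0.04,0.5]]'
python3 -m pendant '[[0,0,0,0,0,-0.04,0.5],[0,0,0,0.02,-0.03,-0.02,0.5],[0,0,0,0.0,-0.03,0,0.5],[0,0,0,0,0,0,0.5],[0,0,0,0,0,0,0.5]]'
python3 - <<'E'
from h import *
p,d,C,P,st=look("wrist","w3")
L=np.dstack([lane(P.reshape(-1,3)).reshape(*d.shape,2),P[...,2]*1000])
m=((L[...,0]>-70)&(L[...,0]<90)&(L[...,1]>-200)&(L[...,1]<10)&(L[...,2]>54)&(L[...,2]<74)).astype(np.uint8)
r=cv2.minAreaRect(L[m>0][:,:2].astype(np.float32));print(r)
cv2.imwrite("pics/w3b.png",np.clip(p[:,:,::-1]*1.3,0,255).astype(np.uint8))
E
```

```text
time_s: 4.47
tcp_pos: [0.5281, -0.0984, 0.1874]
ee_rot: [-3.131, -0.258, 0.001]
contact_force: [1.3, -0.0, -0.3]
grip_width: 0.0462
gripper_force: 0.0
time_s: 4.88
tcp_pos: [0.5391, -0.0349, 0.2464]
ee_rot: [3.13, 0.262, 0.001]
contact_force: [0.2, -0.4, -0.4]
grip_width: 0.0463
gripper_force: 0.0
t 4.8833 tcp lane [[-71.5333 -35.2701]] 0.24643437160129986 yaw [0.986  0.1665] F [ 0.2143 -0.4436 -0.3668]
((-1.3176155090332031, -93.63470458984375), (121.95034790039062, 83.15863037109375), 89.92586517333984)
```

View pics/w3b.png

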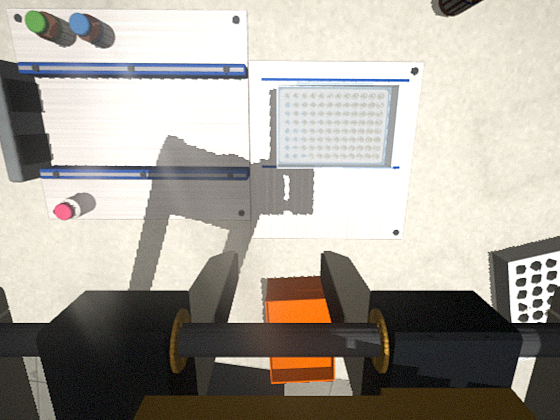

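The box now sits between the blue lines at (263-408, 79) and (263-398, 167), roughly in line with the rails, whose mouths are at (246,70) and (247,173). I'll measure the lane again in this view.

```bash
python3 - <<'E'
from h import *
f=np.load("w3.npz");p,d=f["p"],f["d"];C=cam("wrist",f);P=cloud(d,C)
L=np.dstack([lane(P.reshape(-1,3)).reshape(*d.shape,2),P[...,2]*1000])
def fit(m,z,nm):
    v,u=np.where(m);w=lane(plane(np.c_[u,v],z,C)); r=[]
    ys=np.arange(w[:,1].min()+4,w[:,1].max()-4,8)
    c=[(y,(s[:,0].min()+s[:,0].max())/2,np.ptp(s[:,0])) for y in ys for s in[w[abs(w[:,1]-y)<4]] if len(s)>3]
    c=np.array(c);k=np.polyfit(c[:,0],c[:,1],1);print(nm,"slope",k[0],"x at 0",k[1],"w",np.median(c[:,2]),"y",w[:,1].min(),w[:,1].max())
for sg in(1,-1):
    fit((abs(L[...,0]-sg*56)<11)&(L[...,1]>5)&(L[...,1]<215)&(L[...,2]>28)&(L[...,2]<40),.034,f"rail{sg}")
    hsv=cv2.cvtColor(p,cv2.COLOR_RGB2HSV)
    b=(hsv[...,0]>100)&(hsv[...,0]<130)&(hsv[...,1]>90)
    fit(b&(abs(L[...,0]-sg*50)<9)&(L[...,1]<-12)&(L[...,1]>-205)&(L[...,2]<14),.004,f"line{sg}")
m=(L[...,0]>-70)&(L[...,0]<90)&(L[...,1]>-200)&(L[...,1]<10)&(L[...,2]>54)&(L[...,2]<74)
fit(m,.066,"lid")
s=(abs(L[...,0])<40)&(L[...,1]>200)&(L[...,2]>42)&(L[...,2]<62);print("stop",np.percentile(L[s][:,1],[1,50,99]),np.percentile(L[s][:,2],[5,95]))
E
```

```text
rail1 slope 0.007911042732121695 x at 0 56.169944746370135 w 11.570151797968244 y 4.849816293325232 215.0405574609192
line1 slope 0.0077077897534356 x at 0 50.55020670501477 w 1.0674767946148513 y -183.53059487486442 -16.4097935247389
rail-1 slope 0.008387142380482986 x at 0 -54.446574596983304 w 11.542451294053393 y 5.380186761643677 214.45445233940802
line-1 slope 0.009071393549681618 x at 0 -49.43644535083568 w 1.2378192270857724 y -182.5547878672602 -16.04325539785363
lid slope 0.000970189078910175 x at 0 -1.1207088563383447 w 82.30230603580752 y -153.08469516553473 -32.630459704260645
stop [239.8679 244.5035 258.3824] [43.2714 55.8309]
```

```bash

sed -i 's/^Y=.168;/Y=.160;/' h.py; sed -i '/^def lane/i O=O+.0007*EX' h.py
python3 -m pendant '[[0,0,0,0.0144,0.033,0,0.35],[0,0,0,0.0144,0.033,0,0.35],[0,0,0,0.0144,0.033,0,0.35],[0,0,0,0.0144,0.033,0,0.35],[0,0,0,0.0144,0.033,0,0.35],[0,0,-0.1204,0,0,0,0.35],[0,0,-0.1204,0,0,0,0.35],[0,0,-0.1204,0,0,0,0.35],[0,0,-0.1204,0,0,0,0.35],[0,0,-0.1204,0,0,0,0.35]]'
python3 -m pendant '[[0,0,-0.1204,0,0,0,0.35],[0,0,-0.1204,0,0,0,0.35],[0,0,-0.1204,0,0,0,0.35],[0,0,-0.1204,0,0,0,0.35],[0,0,-0.1204,0,0,0,0.35],[0,0,-0.1204,0,0,0,0.35],[0,0,-0.1204,0,0,0,0.35],[0,0,-0.1204,0,0,0,0.35],[0,0,0,0,0,0,0.35],[0,0,0,0,0,0,0.35]]'
python3 - <<'E'
from h import *
p,d,C,P,st=look("wrist","w4");x=R.from_rotvec(st["ee_rot"]).as_matrix()[:2,0];print("tool x rel lane y",np.arctan2(x[1],x[0])-np.pi/2-Y)
E
```

```text
time_s: 5.77
tcp_pos: [0.6362, -0.1886, 0.2444]
ee_rot: [-2.91, -1.181, 0.003]
contact_force: [-1.2, 0.3, -0.2]
grip_width: 0.0325
gripper_force: 0.0
time_s: 6.6
tcp_pos: [0.6364, -0.1879, 0.245]
ee_rot: [-2.043, -2.385, 0.001]
contact_force: [0.7, 0.5, 0.3]
grip_width: 0.0327
gripper_force: 0.0
t 6.6 tcp lane [[  -0.2298 -202.4098]] 0.24495648639327813 yaw [-0.1536  0.9881] F [0.6733 0.5325 0.2795]
tool x rel lane y -0.0057476322821955195
```

```bash

python3 -m pendant '[[0,0,-0.005,0,0,0.0386,0.35],[0,0,0,0,0,0.0386,0.35],[0,0,0,0,0,0.0386,0.35],[0,0,0,0,0,0.0386,0.35],[0,0,0,0,0,0.0386,0.35],[0,0,0,0,0,0,0.35],[0,0,0,0.015,0,0,0.35],[0,0,0,0.01,0,0,0.35],[0,0,0,0.006,0,0,0.35],[0,0,0,0.006,0,0,0.35]]'
python3 -m pendant '[[0,0,0,0.006,0,0,0.35],[0,0,0,0.006,0,0,0.35],[0,0,0,0.006,0,0,0.35],[0,0,0,0.006,0,0,0.35],[0,0,0,0.006,0,0,0.35],[0,0,0,0.006,0,0,0.35],[0,0,0,0.006,0,0,0.35],[0,0,0,0,0,0,0.35]]'
cat > chk.py <<'E'
from h import *
import sys
p,d,C,P,st=look("wrist",sys.argv[1]);x=R.from_rotvec(st["ee_rot"]).as_matrix()[:2,0];print("tool x rel lane y",np.arctan2(x[1],x[0])-np.pi/2-Y)
L=np.dstack([lane(P.reshape(-1,3)).reshape(*d.shape,2),P[...,2]*1000]);yt=lane(st["tcp_pos"])[0,1]
def fit(m,z,nm):
    v,u=np.where(m);w=lane(plane(np.c_[u,v],z,C))
    c=np.array([(y,(s[:,0].min()+s[:,0].max())/2,np.ptp(s[:,0])) for y in np.arange(w[:,1].min()+4,w[:,1].max()-4,6) for s in[w[abs(w[:,1]-y)<3]] if len(s)>3])
    k=np.polyfit(c[:,0],c[:,1],1);print(nm,len(c),"slope",k[0],"x at mid",np.polyval(k,c[:,0].mean()),c[:,0].mean(),"w",np.median(c[:,2]),"y",w[:,1].min(),w[:,1].max())
for nm,m,z in(("lid",(abs(L[...,0])<70)&(L[...,1]>yt+22)&(L[...,1]<yt+150)&(L[...,2]>58)&(L[...,2]<74),.066),
 ("far",(abs(L[...,0]-56)<13)&(L[...,1]>5)&(L[...,1]<230)&(L[...,2]>28)&(L[...,2]<40),.034),("near",(abs(L[...,0]+56)<13)&(L[...,1]>5)&(L[...,1]<230)&(L[...,2]>28)&(L[...,2]<40),.034)):
    try: fit(m,z,nm)
    except Exception as e: print(nm,e)
E
python3 chk.py w5
```

```text
time_s: 7.48
tcp_pos: [0.6333, -0.1498, 0.0569]
ee_rot: [2.028, 2.393, 0.003]
contact_force: [0.0, -0.2, 0.0]
grip_width: 0.032
gripper_force: 0.0
time_s: 8.15
tcp_pos: [0.6237, -0.1076, 0.0527]
ee_rot: [-2.03, -2.396, -0.0]
contact_force: [0.0, -1.4, 0.0]
grip_width: 0.0321
gripper_force: 0.0
t 8.15 tcp lane [[   0.0511 -121.0531]] 0.05266682252875469 yaw [-0.1641  0.9864] F [ 0.0102 -1.4353  0.0349]
tool x rel lane y 0.004874299116222863
lid 16 slope -0.0019820108634676296 x at mid -3.173278043086329 -49.947093870471804 w 82.1951038332968 y -98.9470938704718 1.6393924684814092
far too many indices for array: array is 1-dimensional, but 2 were indexed
near too many indices for array: array is 1-dimensional, but 2 were indexed
```

View pics/w5.png

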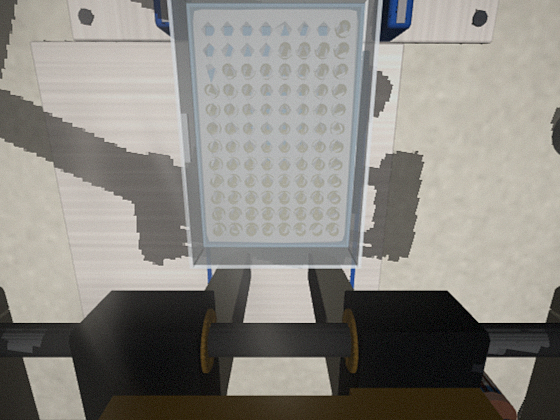

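The box front is at the lane's mouth. The rail ends are visible at (163,15) and (399,15), and the blue lines at (210,275) and (353,275). I'll check how well the box is centred against those same marks.

```bash
python3 - <<'E'
from h import *
f=np.load("w5.npz");p,d=f["p"],f["d"];C=cam("wrist",f);P=cloud(d,C);L=np.dstack([lane(P.reshape(-1,3)).reshape(*d.shape,2),P[...,2]*1000])
hsv=cv2.cvtColor(p,cv2.COLOR_RGB2HSV);b=((hsv[...,0]>100)&(hsv[...,0]<130)&(hsv[...,1]>130)).astype(np.uint8)
n,l,s,c=cv2.connectedComponentsWithStats(b)
for i in range(1,n):
    if s[i,4]>25:
        q=L[l==i];z=np.median(q[:,2]);v,u=np.where(l==i)
        for zz in(.004,.034):
            w=lane(plane(np.c_[u,v],zz,C));print(s[i],"z",z,zz,w.min(0),w.max(0))
for y in(-80,-50,-20):
    q=L[(abs(L[...,1]-y)<3)&(L[...,2]>57)&(L[...,2]<75)];print(y,q[:,0].min(),q[:,0].max())
E
```

```text
[380   0  33  41 629] z 32.16682931260637 0.004 [55.5375  1.0684] [71.7449 20.8508]
[380   0  33  41 629] z 32.16682931260637 0.034 [47.1721 -5.2766] [60.9808 11.5779]
[155  13   8  13  42] z 32.59251707071043 0.004 [-70.4195   8.0745] [-66.9685  13.9825]
[155  13   8  13  42] z 32.59251707071043 0.034 [-60.1433   0.6925] [-57.2031   5.7262]
[208 269   3  12  32] z 3.2498099877377173 0.004 [ -50.4138 -150.4439] [ -48.6239 -141.9687]
[208 269   3  12  32] z 3.2498099877377173 0.034 [ -43.0985 -134.3652] [ -41.5735 -127.1444]
[350 269   5  19  57] z 3.285347476736894 0.004 [  49.0351 -155.3785] [  51.3034 -141.4324]
[350 269   5  19  57] z 3.285347476736894 0.034 [  41.632  -138.5695] [  43.5646 -126.6874]
-80 -44.84742067859773 39.12821914229614
-50 -44.94853979602513 38.84988807558922
-20 -44.84896898727608 38.695883205347705
```

The box is square to the lane but about 3 mm off towards the near rail, leaving roughly 5 mm clearance. I'll steer it slightly towards centre while pushing, then straighten.

```bash

python3 -m pendant '[[0,0,0.035,0.001,0,0,0.35],[0,0,0,0.006,0,0,0.35],[0,0,0,0.006,0,0,0.35],[0,0,0,0.006,0,0,0.35],[0,0,0,0.006,0,0,0.35],[0,0,0,0.006,0,0,0.35],[0,0,0,0.006,0,0,0.35],[0,0,0,0.006,0,0,0.35],[0,0,0,0.006,0,0,0.35],[0,0,0,0,0,0,0.35]]'
python3 chk.py w6
```

```text
time_s: 9.03
tcp_pos: [0.6177, -0.059, 0.0531]
ee_rot: [-2.072, -2.361, -0.0]
contact_force: [0.7, -0.4, 0.2]
grip_width: 0.0326
gripper_force: 0.0
t 9.0333 tcp lane [[  1.828  -72.1761]] 0.05305827104923487 yaw [-0.1298  0.9915] F [ 0.7326 -0.3721  0.1649]
tool x rel lane y -0.029807783999356324
lid 16 slope 0.03297904859378075 x at mid 0.9860019110076288 -1.0249733360583946 w 82.30002905830466 y -50.024973336058395 51.70507394519412
far 8 slope 0.018655846960021885 x at mid 56.5508700372794 30.06055926359349 w 9.088189438264148 y 5.060559263593494 58.76816397829836
near 9 slope 0.016861573247415423 x at mid -54.761270543903414 33.01399466486109 w 11.803241248033018 y 5.013994664861083 62.21962133573789
```

```bash

python3 -m pendant '[[0,0,-0.013,0.004,0,0,0.35],[0,0,-0.012,0.005,0,0,0.35],[0,0,0,0.006,0,0,0.35],[0,0,0,0.006,0,0,0.35],[0,0,0,0.006,0,0,0.35],[0,0,0,0.006,0,0,0.35],[0,0,0,0.006,0,0,0.35],[0,0,0,0.006,0,0,0.35],[0,0,0,0,0,0,0.35]]'
python3 chk.py w7
```

```text
time_s: 9.83
tcp_pos: [0.6109, -0.0145, 0.053]
ee_rot: [-2.042, -2.386, -0.001]
contact_force: [-0.3, 0.2, 0.5]
grip_width: 0.0327
gripper_force: 0.0
t 9.8333 tcp lane [[  2.1797 -27.111 ]] 0.05302017638895581 yaw [-0.1545  0.988 ] F [-0.2977  0.2082  0.5223]
tool x rel lane y -0.004890156874534174
lid 16 slope 0.007610869114833332 x at mid -0.31435083597928415 43.98634864919825 w 82.23195795890142 y -5.013651350801758 95.74953372269243
far 16 slope 0.0034471490273153974 x at mid 55.439452355170964 54.146618860984034 w 11.396055930821085 y 5.146618860984029 105.08784925334736
near 16 slope 0.004356363810624695 x at mid -55.94223706057301 54.11796357852879 w 9.501499850470378 y 5.1179635785287845 105.68609134923639
```

View pics/w7.png

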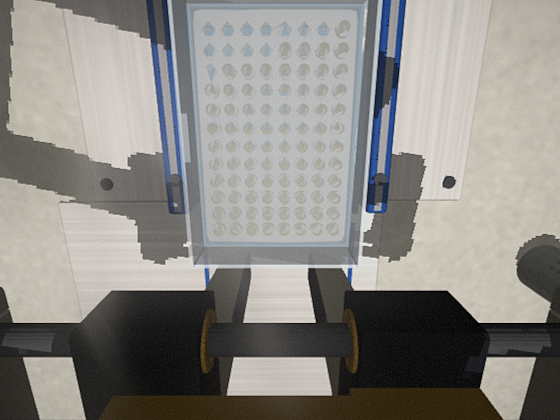

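The box is in the lane and centred, with even gaps to the rail ends at (176,210) and (376,210). I'll keep pushing.

```bash

python3 -m pendant '[[0,0,0,0.006,0,0,0.35],[0,0,0,0.007,0,0,0.35],[0,0,0,0.007,0,0,0.35],[0,0,0,0.007,0,0,0.35],[0,0,0,0.007,0,0,0.35],[0,0,0,0.007,0,0,0.35],[0,0,0,0.007,0,0,0.35],[0,0,0,0.006,0,0,0.35],[0,0,0,0.006,0,0,0.35],[0,0,0,0,0,0,0.35]]'
python3 chk.py w8
```

```text
time_s: 10.72
tcp_pos: [0.6017, 0.0447, 0.053]
ee_rot: [-2.042, -2.387, -0.0]
contact_force: [-0.3, -0.2, -0.5]
grip_width: 0.0325
gripper_force: 0.0
t 10.7167 tcp lane [[ 2.5173 32.8001]] 0.05300974135418731 yaw [-0.1545  0.988 ] F [-0.2659 -0.2388 -0.5457]
tool x rel lane y -0.004869470940727844
lid 16 slope 0.007334139750047867 x at mid 0.10937475510558237 103.63863420875761 w 82.20456736322615 y 54.63863420875766 155.6537023478364
far 25 slope 0.0060373274403303905 x at mid 55.48499197054926 88.53757884455672 w 11.040510969963954 y 12.53757884455671 164.98717890265132
near 25 slope -0.0031291857064488153 x at mid -55.614767170517474 89.03887910812182 w 9.889663333183414 y 13.038879108121808 165.58794698146272
```

```bash

python3 -m pendant '[[0,0,0,0.006,0,0,0.35],[0,0,0,0.008,0,0,0.35],[0,0,0,0.008,0,0,0.35],[0,0,0,0.008,0,0,0.35],[0,0,0,0.008,0,0,0.35],[0,0,0,0.008,0,0,0.35],[0,0,0,0.007,0,0,0.35],[0,0,0,0.006,0,0,0.35],[0,0,0,0.005,0,0,0.35],[0,0,0,0.003,0,0,0.35]]'
python3 -m pendant '[[0,0,0,0.002,0,0,0.35],[0,0,0,0.002,0,0,0.35],[0,0,0,0.001,0,0,0.35],[0,0,0,0.001,0,0,0.35],[0,0,0,0,0,0,0.35]]'
python3 chk.py w9
```

```text
time_s: 11.6
tcp_pos: [0.5915, 0.1103, 0.0531]
ee_rot: [2.043, 2.386, 0.0]
contact_force: [0.1, -1.9, 1.3]
grip_width: 0.0324
gripper_force: 0.8
time_s: 12.02
tcp_pos: [0.5907, 0.1155, 0.0531]
ee_rot: [2.044, 2.386, 0.0]
contact_force: [-0.3, -0.9, 0.9]
grip_width: 0.0328
gripper_force: 0.5
t 12.0167 tcp lane [[  3.0151 104.4114]] 0.05308356324777422 yaw [-0.1534  0.9882] F [-0.3132 -0.8904  0.8793]
tool x rel lane y -0.006002263451315132
lid 16 slope 0.008186113772381083 x at mid 0.5951874918414538 175.68151570882222 w 82.20259909530031 y 126.68151570882222 227.323562256442
far 23 slope 0.0075266293532608225 x at mid 55.66261232300903 154.02454548462808 w 10.636200632649363 y 84.02454548462808 229.94093566023528
near 23 slope -0.0026956130308886423 x at mid -55.43254823856546 154.66303501363143 w 10.415691097602057 y 84.66303501363136 229.81137992042906
```

Now about 5 mm from home. I'll creep forward and watch the force.

```bash

python3 -m pendant '[[0,0,0,0.001,0,0,0.35],[0,0,0,0.001,0,0,0.35],[0,0,0,0.001,0,0,0.35],[0,0,0,0,0,0,0.35]]'
python3 -m pendant '[[0,0,0,0.001,0,0,0.35],[0,0,0,0.001,0,0,0.35],[0,0,0,0,0,0,0.35]]'
python3 -m pendant '[[0,0,0,0.001,0,0,0.35],[0,0,0,0,0,0,0.35]]'
```

```text
time_s: 12.4
tcp_pos: [0.5901, 0.1186, 0.053]
ee_rot: [-2.044, -2.386, 0.0]
contact_force: [-0.7, -0.6, 0.2]
grip_width: 0.0323
gripper_force: 0.4
time_s: 12.65
tcp_pos: [0.59, 0.1202, 0.053]
ee_rot: [2.043, 2.386, -0.0]
contact_force: [0.1, -4.0, -0.1]
grip_width: 0.0327
gripper_force: 1.5
time_s: 12.82
tcp_pos: [0.5901, 0.1204, 0.0531]
ee_rot: [2.043, 2.385, -0.001]
contact_force: [1.9, -7.1, -0.3]
grip_width: 0.0328
gripper_force: 3.6
```

```bash

python3 -m pendant '[[0,0,0,0.001,0,0,0.35],[0,0,0,0.001,0,0,0.35],[0,0,0,0,0,0,0.35]]'
python3 -m pendant '[[0,0,0,-0.002,0,0,0.35],[0,0,0,-0.004,0,0,0.35],[0,0,0,-0.02,0,0,0.35],[0,0,0,-0.03,0,0,0.35],[0,0,0,-0.02,0,-0.03,0.35],[0,0,0,0,0,-0.04,0.35],[0,0,0,0,0,-0.04,0.35],[0,0,0,0,0,-0.04,0.35],[0,0,0,0,0,0,0.35],[0,0,0,0,0,0,0.35]]'
python3 - <<'E'
from h import *
for n,t in(("wrist","w10"),("side","s10")):
    p,d,C,P,st=look(n,t);L=np.dstack([lane(P.reshape(-1,3)).reshape(*d.shape,2),P[...,2]*1000])
    q=L[(abs(L[...,0])<60)&(L[...,1]>90)&(L[...,1]<239)&(L[...,2]>59)&(L[...,2]<74)];print(n,len(q),cv2.minAreaRect(q[:,:2].astype(np.float32)),np.percentile(q[:,1],99.5))
a=p[140:310,190:380] if n=="side" else p
cv2.imwrite("pics/s10c.png",cv2.resize(np.clip(a*1.6,0,255).astype(np.uint8),None,fx=3.5,fy=3.5,interpolation=cv2.INTER_CUBIC)[:,:,::-1])
E
```

```text
time_s: 13.07
tcp_pos: [0.5903, 0.1205, 0.0533]
ee_rot: [2.041, 2.383, -0.004]
contact_force: [4.0, -15.1, 1.1]
grip_width: 0.0324
gripper_force: 7.5
time_s: 13.9
tcp_pos: [0.6032, 0.0486, 0.207]
ee_rot: [2.04, 2.383, 0.008]
contact_force: [-0.0, 0.7, 0.2]
grip_width: 0.0328
gripper_force: 0.0
t 13.9 tcp lane [[ 4.6794 36.4512]] 0.20699446096611263 yaw [-0.1538  0.9881] F [-0.0061  0.7126  0.1668]
wrist 11491 ((0.4134025573730469, 163.04592895507812), (89.06707763671875, 83.90534210205078), 89.67894744873047) 206.56912116701065
t 13.95 tcp lane [[ 3.1111 36.7014]] 0.20398272243410723 yaw [-0.1539  0.9881] F [-0.4667  0.7952 -0.3041]
side 1067 ((3.1381301879882812, 177.45767211914062), (86.9565658569336, 122.48561096191406), 0.06086011976003647) 238.18713858747634
```

View pics/s10c.png

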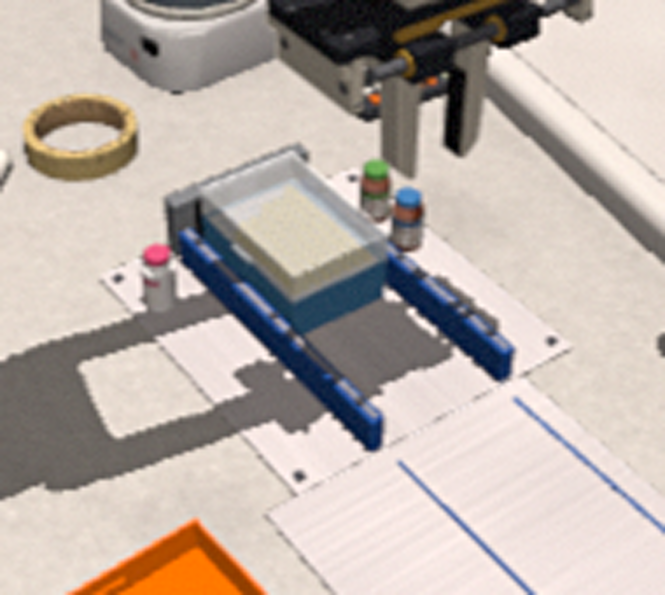

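View pics/w10.png

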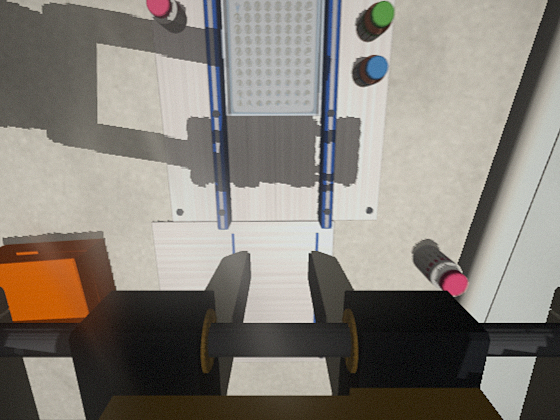

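The crop shows the box home against the stop at (240,170). It is centred between the rails, the vials are standing, and the hand is clear above the plate.

```bash
python3 -c "
from cell import close_job;print(close_job())"
```

```text
the job is handed in; nothing more can be done
None
```

The tip box was nudged square into line and pushed fully home against the end stop (contact force rose to about 15 N). It sits about centred between the rails, which neither the box nor the hand was seen to touch; the hand is clear, and the job was handed in at about 14 s.

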